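# Find the thermostat whose lid hinge still holds

### The arm

A 6-joint arm with a two-finger parallel gripper is mounted at the origin on the work surface. World frame = base frame: x ahead of the robot, y to its left, z up, the work surface at z = 0. Lengths are in mm, angles in rad, forces in N, time in s.
With the tool pointing down it reaches from about 350 to 875 mm from the base axis. Payload 4.2 kg.
Tool frame: the origin (TCP) lies between the finger pads; the fingertips stand 14 mm ahead of it and the grasp point (between the pads) lies 5 mm behind it; z points along the fingers, y is the line along which they close (so a half turn about z gives the same grasp; the last joint's range is limited). The gripper opens to 85 mm and grips with 20 to 120 N. Pads are 22 mm wide; open, the fingers measure 114 mm over their backs; the gripper's body (76 mm by 85 mm) begins 54 mm behind the grasp point. The pads swing forward as they close: fully open they stand 13 mm farther back than shut.
Start: joints at [1.545, 0.385, 0.008, 0, -1.194, -0.259], TCP at [175.571, 599.812, 245.312] pointing down, gripper open.
Joint ranges: [-3.14, 3.14], [-1.21, 2.06], [-1.07, 1.41], [-3.16, 2.05], [-2.99, -0.16], [-3.1, 3.1]. Speed limits (rad/s): [2.79, 2.79, 3.14, 3.14, 3.14, 3.14].

### API

Orientations are given as a unit quaternion [x, y, z, w].
In Python, from bench import * gives the robot as it stands.
- The arm moves only by the tool carry_out, never from a script. Its argument "motion" is a list of rows, each a list of 7 numbers: the turn, a rotation vector about the tool's x, y, z in rad, then the shift along the tool's x, y, z in mm, then the opening, from -1 (shut) to 1 (fully open), so that 0 is half open. A call has 1 to 5 rows; each row is the pose to reach, as a shift and turn from the pose commanded when the call began, along the tool's axes at that moment; what a row does not reach only later rows make up. A row lasts 1/8 s, in which the tool goes at most 62.5 mm and 10.7 degrees, less where a joint would pass 70% of its speed; a pose out of reach is approached as far as the arm can. A call with a gripper value outside its range is refused whole. The fingers move at their own pace and stop on an object; the grip force is fixed at half the most. Time passes only in rows, so rows that repeat a pose let the fingers close. It gives the time, the measured TCP pose, the force, the opening and the grip force at its end, in the units of the state.
- read_state(): the state, without advancing time (a new reading comes with each control period).
- get_image(name): name is "scene" or "top" or "wrist"; returns a dict with "color" (480x640x3 uint8, blue, green, red), "mtx" (3x3 intrinsics, pixels), "position" and "orientation" of the camera in the world. Camera axes: x right, y down, z forward; pixel columns grow to the right and rows downward; lengths in mm; the calibration is good to about 2 mm. A picture is of the moment at which its call begins. There is no depth.
- job_done(): hands the job in; it is judged then, once.
The state is a dict: "clock": time; "joints": joint angles; "joint_vel": joint speeds; "joint_efforts": joint torques, N m; "position": TCP position; "ee_rot": TCP orientation; "contact_force": force on the tool from outside, world axes, zero at the start; "wrist_torque": the same for the moment, N m; "gripper_width": finger opening in mm; "grasp_force": force on a finger pad.
Only numpy, scipy, OpenCV 4.12 (cv2) and the standard library are available. Lean on these libraries where they do the work, as an engineer would, in place of code of your own. Each camera call takes 0.05 s, during which the arm holds its last target. There are 200 camera calls.

### The job

One of the two block thermostats has a worn lid hinge: lift a lid by its pull to about half open (45 degrees) and let go, to find the one whose lid stays where it is left. Prove that hinge by pressing straight down on the top of its pull with the shut fingertips, lightly, at about 6 N for a full second, never over 15 N and never shoving the lid down, then take the hand away. Leave the good lid standing about half open and the worn one lying fully shut, and leave the other things on the bench where they are.

Things in the scene. Friction and masses are not known exactly. Their poses are not given: they have to be found in the camera images.
- unit_a: thermostat housing of grey-brown sheet steel, fixed on the bench, 200 mm deep (x), 160 mm wide (y), 100 mm tall without lid; origin at the centre of its underside, z up; its front with display and knob faces its own -x. The two housings look alike; one of the two lid hinges is worn, which cannot be seen
- lid_a (a joint): lid: 204 x 166 x 10 mm steel plate, about 0.36 kg with its pull (varies), hinged along the housing's rear (+x) top edge; 0 = shut, grows as the front rises, 0.79 rad = half open (45 degrees), stop at 1.7 rad. A worn hinge has almost no friction: its lid sinks by itself slowly, shut about 3 s after being let go half open
- pull_a_mid (a point): centre of the lid's pull: steel roller 34 mm long, 20 mm in diameter, along the housing's y axis, rigid on a stalk 14 mm wide, 8 mm thick, 40 mm ahead of the lid's front edge, in the lid's plane, 240 mm from the hinge line; 105 mm over the bench when shut. Free at both flat ends (grip there from above) and above; its round top can be pressed at any lid angle. Axes turn with the lid
- hinge_a (a point): point on the lid's hinge line, midway along it, 105 mm over the bench; axes are the housing's; the lid turns about its y axis. A sound hinge has 3 N m of dry friction: about 15 N upward at the pull raises the lid; left half open it stays, and gives way only at 11 to 20 N of downward push on the pull; nothing in it is springy
- unit_b: thermostat housing of grey-brown sheet steel, fixed on the bench, 200 mm deep (x), 160 mm wide (y), 100 mm tall without lid; origin at the centre of its underside, z up; its front with display and knob faces its own -x. The two housings look alike; one of the two lid hinges is worn, which cannot be seen
- lid_b (a joint): lid: 204 x 166 x 10 mm steel plate, about 0.36 kg with its pull (varies), hinged along the housing's rear (+x) top edge; 0 = shut, grows as the front rises, 0.79 rad = half open (45 degrees), stop at 1.7 rad. A worn hinge has almost no friction: its lid sinks by itself slowly, shut about 3 s after being let go half open
- pull_b_mid (a point): centre of the lid's pull: steel roller 34 mm long, 20 mm in diameter, along the housing's y axis, rigid on a stalk 14 mm wide, 8 mm thick, 40 mm ahead of the lid's front edge, in the lid's plane, 240 mm from the hinge line; 105 mm over the bench when shut. Free at both flat ends (grip there from above) and above; its round top can be pressed at any lid angle. Axes turn with the lid
- hinge_b (a point): point on the lid's hinge line, midway along it, 105 mm over the bench; axes are the housing's; the lid turns about its y axis. A sound hinge has 3 N m of dry friction: about 15 N upward at the pull raises the lid; left half open it stays, and gives way only at 11 to 20 N of downward push on the pull; nothing in it is springy
- stopper: cork stopper, 28 mm wide, 28 mm tall; loose bystander, origin at its underside centre
- stopper2: black rubber stopper, 38 mm wide, 30 mm tall; loose bystander, origin at its underside centre
- beaker: glass beaker, 60 mm wide, 70 mm tall; loose bystander, origin at its underside centre
- vial: amber vial, 26 mm wide, 50 mm tall; loose bystander, origin at its underside centre
- dish: white porcelain dish, 70 mm wide, 22 mm tall; loose bystander, origin at its underside centre
- spatula: spatula, 160 mm long, lying; loose bystander, origin at its underside at mid-length

How it is judged (in metres and radians):
On the way, in this order (a step that is already met when the one before it is completed fails the run):
1. one lid stands by itself between 32 and 60 degrees, touched by nothing and still, for 0.7 s (only the sound hinge can do this) (((value of joint lid_a between 0.55 and 1.05 rad and contact force between anything else and unit_a below 0.2 N and velocity of joint lid_a between -0.03 and 0.03 rad/s) or (value of joint lid_b between 0.55 and 1.05 rad and contact force between anything else and unit_b below 0.2 N and velocity of joint lid_b between -0.03 and 0.03 rad/s))), for 0.7 s.
2. the fingers press the standing lid (its pull) with 4 to 8 N for 0.8 s without a break, and it does not move (((value of joint lid_a between 0.55 and 1.05 rad and contact force between the fingers and unit_a between 4 and 8 N and velocity of joint lid_a between -0.03 and 0.03 rad/s) or (value of joint lid_b between 0.55 and 1.05 rad and contact force between the fingers and unit_b between 4 and 8 N and velocity of joint lid_b between -0.03 and 0.03 rad/s))), for 0.8 s.
At the end, for the whole second after the job is handed in: one lid, the sound one, stands still between 0.55 and 1.05 rad (32 to 60 degrees), the other lid lies shut (below 0.04 rad), and nothing touches either thermostat (((value of joint lid_a between 0.55 and 1.05 rad and value of joint lid_b below 0.04 rad and velocity of joint lid_a between -0.02 and 0.02 rad/s) or (value of joint lid_b between 0.55 and 1.05 rad and value of joint lid_a below 0.04 rad and velocity of joint lid_b between -0.02 and 0.02 rad/s)) and contact force between anything else and unit_a below 0.2 N and contact force between anything else and unit_b below 0.2 N).
It fails at once if a bystander is shifted by more than 30 mm (distance of any of stopper, stopper2, beaker, vial, dish, spatula from where it was at the start of the episode above 0.03 m).
It fails at once if a half-open lid is shoved back down by the fingers (pushed with over 8 N, and giving way faster than 0.06 rad/s) ((value of joint lid_a above 0.5 rad and velocity of joint lid_a below -0.06 rad/s and contact force between the fingers and unit_a between 8 and 30 N) or (value of joint lid_b above 0.5 rad and velocity of joint lid_b below -0.06 rad/s and contact force between the fingers and unit_b between 8 and 30 N)).
It fails at once if a half-open lid is pressed with the fingertips at over 15 N (not counting the grip when the pull is held between the fingers) ((value of joint lid_a above 0.5 rad and distance between the grasp point and pull_a_mid above 0.025 m and contact force between the fingers and unit_a above 15 N) or (value of joint lid_b above 0.5 rad and distance between the grasp point and pull_b_mid above 0.025 m and contact force between the fingers and unit_b above 15 N)).
It also fails if it takes over 72 s, if anything falls off the work surface, if the arm or the gripper's body presses on something with over 40 N, if the wrist force passes 120 N, or if a joint passes its speed limit or range.

## Working session

There is one attempt and no reset: what is moved stays moved. The work goes in short steps, Python scripts to look and compute and a tool call to move; the robot and the scene stay as the last step left them, time stands still between calls to the robot, and variables do not carry over. Pictures are saved under pics/ and viewed, at most 10 in all, crops included, and the job is handed in when it is done.

Besides the shell and the picture viewer there is one more tool, called after "Emit:" by a JSON object that holds its "fn" and its "kwargs". carry_out: Moves the arm, as the interface text tells. Its arguments: {"type":"object","properties":{"motion":{"type":"array"}},"required":["motion"]}

```bash
mkdir -p pics; ls
python3 - <<'E'
from bench import *
import cv2
s=read_state();print({k:s[k] for k in('clock','position','ee_rot','contact_force','gripper_width')})
for n in('top','scene'):
    i=get_image(n);cv2.imwrite(f'pics/{n}0.png',i['color']);print(n,i['mtx'],i['position'],i['orientation'])
E
```

```text
pics
{'clock': 0.0, 'position': array([175.41836163, 599.3059795 , 244.20098371]), 'ee_rot': array([ 9.89868436e-01, -1.41983368e-01, -1.08324913e-04,  1.09127647e-03]), 'contact_force': array([ 0.47091246, -0.47719622, -0.51159218]), 'gripper_width': 85.42998673723046}
top [[455.5797477    0.         314.54465202]
 [  0.         455.5797477  239.77528551]
 [  0.           0.           1.        ]] [ 348.95938707    3.15161794 1141.313285  ] [-0.69963551  0.70920396 -0.07007096  0.05128302]
scene [[608.64933791   0.         330.4006332 ]
 [  0.         608.64933791 235.95144359]
 [  0.           0.           1.        ]] [1267.40401139 -308.64678804 1239.43597441] [ 0.79553572  0.52616193 -0.16678514 -0.2499185 ]
```

View pics/top0.png

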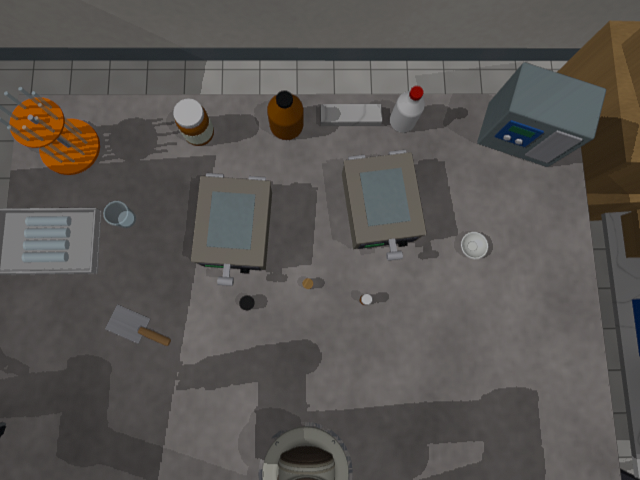

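View pics/scene0.png

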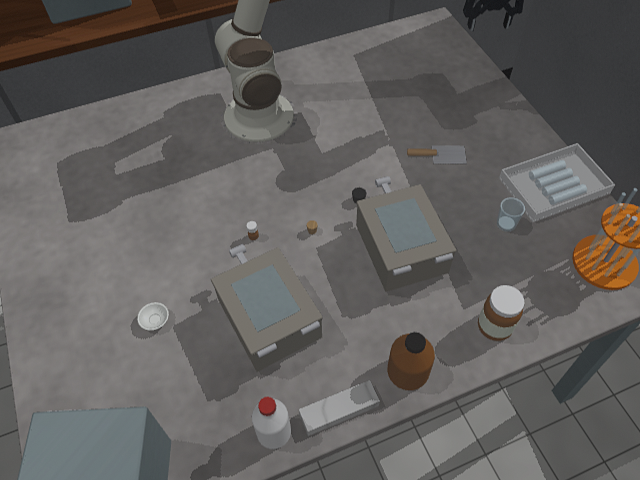

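Top view: left unit's pull is near (226,281), right unit's near (395,255); black stopper (247,302), cork (308,284), vial (367,299). Enlarging.

Run:
```python
import cv2,numpy as np
i=cv2.imread('pics/top0.png')
a=cv2.resize(i[165:315,180:280],None,fx=4,fy=4,interpolation=cv2.INTER_CUBIC)
b=cv2.resize(i[145:295,335:435],None,fx=4,fy=4,interpolation=cv2.INTER_CUBIC)
cv2.imwrite('pics/crop.png',np.hstack([a,b]))
```

```text
(no output)
```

View pics/crop.png

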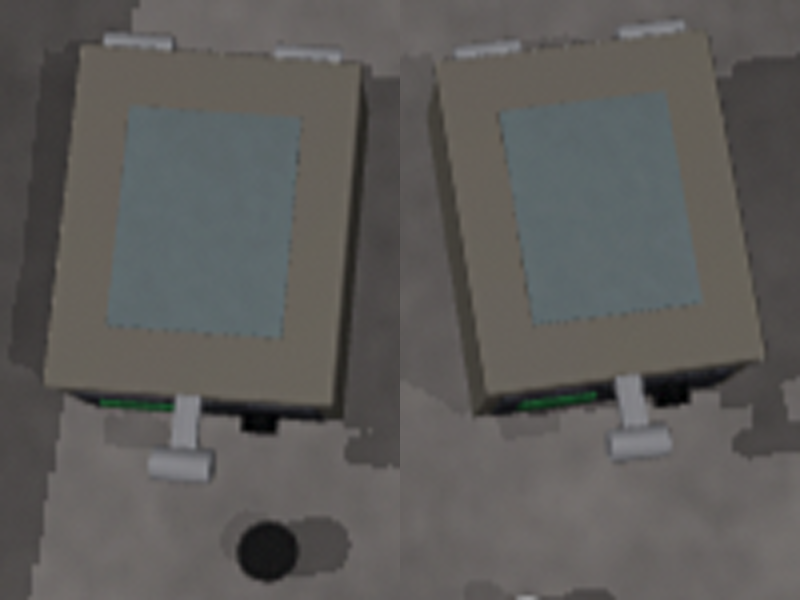

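```bash
cat > h.py <<'E'
from bench import *
import cv2,numpy as np
from scipy.spatial.transform import Rotation as R
def w(im,px,z):
    px=np.asarray(px,float);d=np.c_[(px[:,0]-im['mtx'][0,2])/im['mtx'][0,0],(px[:,1]-im['mtx'][1,2])/im['mtx'][1,1],np.ones(len(px))]
    d=R.from_quat(im['orientation']).apply(d);p=np.asarray(im['position'])
    return p+d*((z-p[2])/d[:,2])[:,None]
def st():
    s=read_state();return s,R.from_quat(s['ee_rot'])
def goal(p,yaw):
    "move in tool axes to TCP p, pointing down with tool x at heading yaw"
    s,r=st();c,n=np.cos(yaw),np.sin(yaw)
    g=R.from_matrix(np.array([[c,n,0],[n,-c,0],[0,0,-1.]]))
    print('rotvec',(r.inv()*g).as_rotvec().round(3),'shift',r.inv().apply(np.asarray(p)-s['position']).round(1),'clock',s['clock'])
E
python3 - <<'E'
from h import *
im=get_image('top')
for n,o,c,p in(('L',(180,165),[(82,45),(360,65),(333,408),(45,385)],(181,466)),('Rt',(335,145),[(40,60),(310,33),(362,357),(90,395)],(240,444))):
    q=w(im,np.array(c)/4+o,110);pl=w(im,[np.array(p)/4+o],112)[0]
    x=(q[0]+q[1]-q[2]-q[3]);hm=(q[0]+q[1])/2;yw=np.arctan2(x[1],x[0])
    print(n,q.round(),'yaw',yw,'pull',pl,'pred pull',hm-240*np.array([np.cos(yw),np.sin(yw),0]))
    P=pl.copy();P[2]=200;goal(P,yw)
    y=q[0]-q[1];print(np.arctan2(-y[0],y[1]),np.linalg.norm(x)/2,np.linalg.norm(y))
for n,p in(('stopper2',(247,302)),('cork',(308,284)),('vial',(367,299))): print(n,w(im,[p],30))
E
```

```text
L [[682. 239. 110.]
 [668.  77. 110.]
 [466.  92. 110.]
 [482. 254. 110.]] yaw -0.07582412067875699 pull [434.58449117 176.46240664 112.        ] pred pull [435.66005659 175.8221567  110.        ]
rotvec [ 0.002  0.    -0.209] shift [367.5 333.   45.1] clock 0.15
-0.08260512102063726 201.51528142210773 162.83470209563035
Rt [[ 719. -101.  110.]
 [ 735. -263.  110.]
 [ 538. -283.  110.]
 [ 517. -124.  110.]] yaw 0.10793008701711215 pull [ 487.64114654 -209.434071    112.        ] pred pull [ 488.53255524 -208.08717417  110.        ]
rotvec [ 0.002  0.    -0.393] shift [526.9 688.4  45.7] clock 0.15
0.09719730793171234 200.6767152797292 162.92892366711766
stopper2 [[391.30753685 137.22141793  30.        ]]
cork [[432.5714005  -10.36290383  30.        ]]
vial [[ 394.22134352 -153.17053524   30.        ]]
```

Emit:
{"fn": "carry_out", "kwargs": {"motion": [[0, 0, -0.1, 70, 0, 20, 1], [0, 0, -0.209, 115, 45, 30, 1], [0, 0, -0.209, 160, 90, 40, 1], [0, 0, -0.209, 205, 135, 45, 1], [0, 0, -0.209, 250, 180, 45, 1]]}}

```text
clock: 0.78
position: [358.7, 366.8, 199.9]
ee_rot: [0.999, -0.038, -0.0, 0.001]
contact_force: [0.9, 1.4, 1.1]
gripper_width: 85.4
grasp_force: 0.0
```

Emit:
{"fn": "carry_out", "kwargs": {"motion": [[0, 0, 0, 30, 55, 0, 0.5], [0, 0, 0, 60, 95, 0, 0.5], [0, 0, 0, 83, 174, 0, 0.5], [0, 0, 0, 83, 174, 0, 0.5], [0, 0, 0, 83, 174, 0, 0.5]]}}

```text
clock: 1.4
position: [427.8, 187.8, 200.4]
ee_rot: [0.999, -0.039, -0.0, 0.0]
contact_force: [-0.2, -0.6, -1.5]
gripper_width: 64.4
grasp_force: 0.0
```

Run:
```python
from h import *
s,r=st();print(s['position'],s['gripper_width'],s['contact_force'])
goal([435,176.2,200],-.08); goal([435,176.2,110],-.08)
i=get_image('wrist');cv2.imwrite('pics/w1.png',i['color'])
print(i['position'],i['orientation'])
```

```text
[427.8416388  187.83187922 200.44836924] 64.36566738073563 [-0.17021486 -0.5797874  -1.46885334]
rotvec [0.    0.    0.001] shift [ 8.  11.   0.4] clock 1.4
rotvec [0.    0.    0.001] shift [ 8.1 11.  90.4] clock 1.4
[496.09850236 182.22184126 329.20976043] [-0.6727425   0.72718252  0.10023123 -0.09261108]
```

View pics/w1.png

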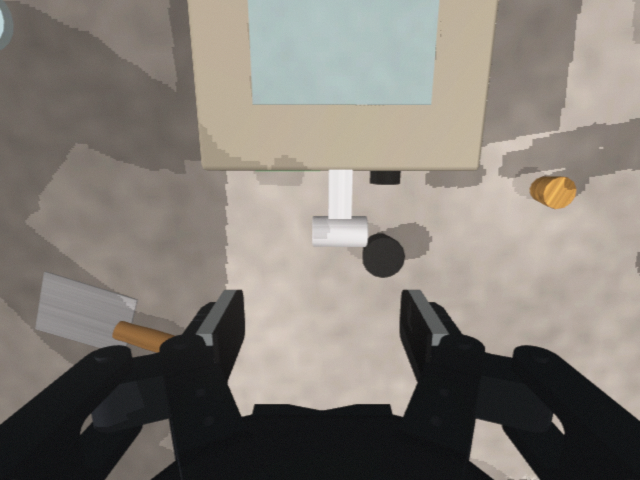

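Wrist view: roller spans columns 312–368, centre about (340,230); fingers symmetric about column ~322, clear of things.

Run:
```python
from h import *
i=get_image('wrist');p=w(i,[(340,231),(312,231),(368,231)],112);print(p)
s,r=st();print(s['position'],s['clock'])
print(r.inv().apply([435,176.2,110]-s['position']))
```

```text
[[439.88664142 176.51445849 112.        ]
 [441.19845478 193.69284433 112.        ]
 [438.5749275  159.33737477 112.        ]]
[427.92609978 189.54665966 200.54795201] 1.5
[ 8.04753347 12.79339069 90.54651491]
```

Emit:
{"fn": "carry_out", "kwargs": {"motion": [[0, 0, 0, 10, 13, 20, 0.5], [0, 0, 0, 10, 13, 70, 0.5], [0, 0, 0, 10, 13, 102, 0.5], [0, 0, 0, 10, 13, 102, 0.5], [0, 0, 0, 10, 13, 102, 0.5]]}}

```text
clock: 2.12
position: [437.6, 176.9, 99.6]
ee_rot: [0.999, -0.037, 0.001, -0.001]
contact_force: [0.4, 0.6, -1.2]
gripper_width: 63.9
grasp_force: 0.0
```

Run:
```python
from h import *
i=get_image('wrist');cv2.imwrite('pics/w2.png',i['color'])
```

```text
(no output)
```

View pics/w2.png

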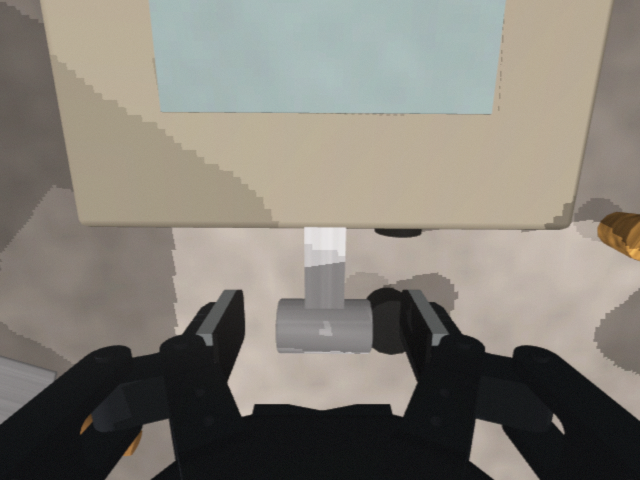

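Roller centre (324,326) sits between the pads; close.

Emit:
{"fn": "carry_out", "kwargs": {"motion": [[0, 0, 0, 0, 0, 0, -0.6], [0, 0, 0, 0, 0, 0, -0.6], [0, 0, 0, 0, 0, 0, -0.6], [0, 0, 0, 0, 0, 0, -0.6], [0, 0, 0, 0, 0, 0, -0.6]]}}

```text
clock: 2.8
position: [437.3, 176.2, 99.7]
ee_rot: [0.999, -0.038, 0.001, -0.001]
contact_force: [-2.9, 1.3, 6.6]
gripper_width: 33.0
grasp_force: 59.8
```

Emit:
{"fn": "carry_out", "kwargs": {"motion": [[0, 0, 0, 1, 0, -21, -0.6], [0, 0, 0, 3.6, 0, -41.7, -0.6], [0, 0, 0, 8, 0, -62, -0.6], [0, 0, 0, 14.5, 0, -82, -0.6], [0, 0, 0, 22.5, 0, -101.4, -0.6]]}}

```text
clock: 3.42
position: [456.6, 174.5, 196.1]
ee_rot: [0.999, -0.039, -0.004, -0.001]
contact_force: [1.5, 7.6, -18.2]
gripper_width: 32.6
grasp_force: 61.2
```

Emit:
{"fn": "carry_out", "kwargs": {"motion": [[0, 0, 0, 9.7, 0, -18.6, -0.6], [0, 0, 0, 21, 0, -36.3, -0.6], [0, 0, 0, 33.6, 0, -53, -0.6], [0, 0, 0, 47.8, 0, -68.3, -0.6], [0, 0, 0, 47.8, 0, -68.3, -0.6]]}}

```text
clock: 4.05
position: [502.8, 170.8, 264.3]
ee_rot: [0.999, -0.038, -0.006, 0.0]
contact_force: [-7.2, 6.5, -5.9]
gripper_width: 32.8
grasp_force: 62.2
```

Emit:
{"fn": "carry_out", "kwargs": {"motion": [[0, 0, 0, 0, 0, 0, -0.6], [0, 0, 0, 0, 0, 0, 0.4], [0, 0, 0, 0, 0, 0, 0.4], [0, 0, 0, 0, 0, 0, 0.4], [0, 0, 0, 0, 0, 0, 0.4]]}}

```text
clock: 4.68
position: [507.1, 170.0, 268.7]
ee_rot: [0.999, -0.038, 0.0, -0.0]
contact_force: [0.4, 0.0, -0.7]
gripper_width: 60.1
grasp_force: 0.0
```

Emit:
{"fn": "carry_out", "kwargs": {"motion": [[0, 0, 0, 0, 0, -30, 0.4], [0, 0, 0, 0, 0, -60, 0.4], [0, 0, 0, 0, 0, -60, 0.4], [0, 0, 0, 0, 0, -60, -1], [0, 0, 0, 0, 0, -60, -1]]}}

```text
clock: 5.3
position: [506.5, 169.9, 327.1]
ee_rot: [0.999, -0.038, -0.001, 0.001]
contact_force: [-0.0, 0.1, -0.9]
gripper_width: 24.1
grasp_force: 0.0
```

Run:
```python
from h import *
a=get_image('scene')['color'];i=get_image('wrist');
print(i['position'],i['orientation'],i['mtx'])
cv2.imwrite('pics/m1.png',cv2.resize(np.hstack([a[120:420,200:500],cv2.resize(i['color'],(400,300))]),None,fx=1.14,fy=1.14))
```

```text
[575.02635057 164.67959923 455.83215853] [-0.67359903  0.72625705  0.10025464 -0.09361649] [[364.4377173    0.         321.84487998]
 [  0.         364.4377173  239.40873401]
 [  0.           0.           1.        ]]
```

View pics/m1.png

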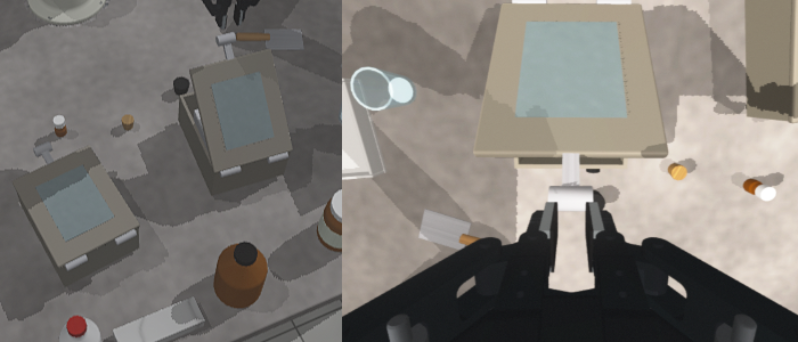

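The left lid stands open (scene view; wrist view shows the roller at composite (571,198)). Wait while closing fingers and compare to see if it sinks.

Emit:
{"fn": "carry_out", "kwargs": {"motion": [[0, 0, 0, 0, 0, 0, -1], [0, 0, 0, 0, 0, 0, -1], [0, 0, 0, 0, 0, 0, -1], [0, 0, 0, 0, 0, 0, -1], [0, 0, 0, 0, 0, 0, -1]]}}

```text
clock: 6.02
position: [506.9, 170.2, 328.2]
ee_rot: [0.999, -0.038, 0.0, -0.0]
contact_force: [0.6, -0.1, -0.0]
gripper_width: -0.1
grasp_force: 0.0
```

Run:
```python
from h import *
i=get_image('wrist')
for k in range(10):j=get_image('wrist')
d=cv2.absdiff(i['color'],j['color'])[:330];print('moved px',(d.max(2)>25).sum())
s,r=st();print(s['clock'],s['position'],s['gripper_width'],s['contact_force'])
cv2.imwrite('pics/w3.png',cv2.resize(j['color'][150:350,200:466],None,fx=3,fy=3,interpolation=cv2.INTER_CUBIC))
np.savez('cam.npz',**{k:j[k] for k in('mtx','position','orientation')})
```

```text
moved px 9
6.575 [506.90959861 170.21382246 328.1957193 ] -0.13316231381281482 [-0.30271896 -0.71360865  0.5627943 ]
```

View pics/w3.png

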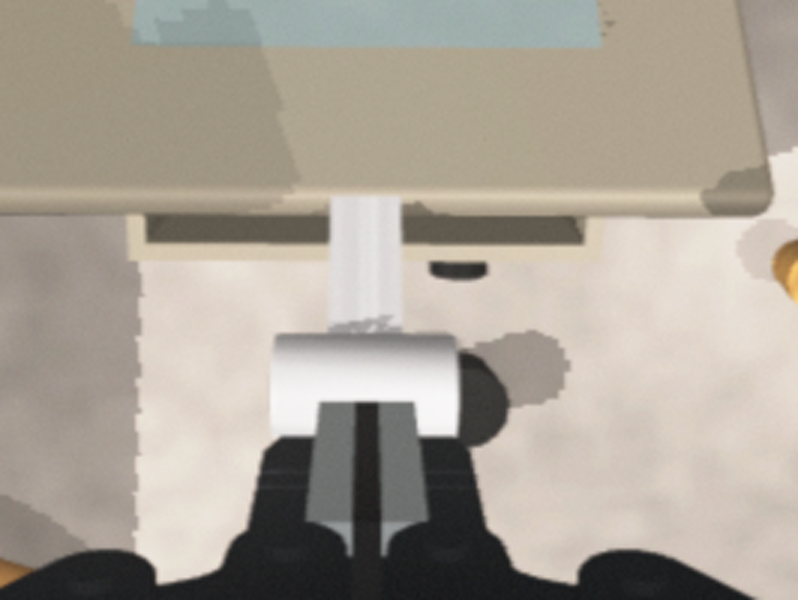

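The picture shows the roller at x 272–459, y 334–438 in the crop, the tip directly over it; the lid has not moved, so the left hinge is sound.

Run:
```python
from h import *
c=np.load('cam.npz');u=np.array([np.cos(-.08),np.sin(-.08),0])
h=np.array([437.3,176.3,105])+240*u
for th in np.arange(34,52,2):
    t=np.radians(th);p=h-240*np.cos(t)*u+[0,0,240*np.sin(t)]
    v=np.array([-u[1],u[0],0]);pr=[]
    for q in(p,p+17*v,p-17*v):
        d=R.from_quat(c['orientation']).inv().apply(q-c['position']);pr.append(c['mtx']@(d/d[2]))
    pr=np.array(pr);print(th,p.round(1),pr[0,:2].round(1),'w',(pr[2,0]-pr[1,0]).round(1))
print('obs 321.9 278.7 w 62.3'); s,r=st();print(s['position'])
```

```text
34 [478.2 173.  239.2] [320.4 293.2] w 52.5
36 [483.  172.6 246.1] [320.4 290.7] w 54.3
38 [488.  172.2 252.8] [320.4 287.4] w 56.3
40 [493.3 171.8 259.3] [320.4 283.5] w 58.3
42 [498.7 171.4 265.6] [320.4 278.7] w 60.4
44 [504.4 170.9 271.7] [320.4 273.1] w 62.7
46 [510.3 170.4 277.6] [320.4 266.6] w 65.1
48 [516.5 170.  283.4] [320.4 258.9] w 67.7
50 [522.8 169.4 288.9] [320.4 250.2] w 70.4
obs 321.9 278.7 w 62.3
[506.90959861 170.21382246 328.1957193 ]
```

Emit:
{"fn": "carry_out", "kwargs": {"motion": [[0, 0, 0, -4.5, 0, 10, -1], [0, 0, 0, -4.5, 0, 20, -1], [0, 0, 0, -4.5, 0, 26, -1], [0, 0, 0, -4.5, 0, 28, -1], [0, 0, 0, -4.5, 0, 28, -1]]}}

```text
clock: 7.2
position: [502.5, 170.6, 300.1]
ee_rot: [0.999, -0.038, -0.0, 0.0]
contact_force: [-0.4, -0.2, 0.7]
gripper_width: 0.2
grasp_force: 0.0
```

Emit:
{"fn": "carry_out", "kwargs": {"motion": [[0, 0, 0, 0, 0, 0.7, -1], [0, 0, 0, 0, 0, 1.4, -1], [0, 0, 0, 0, 0, 2, -1], [0, 0, 0, 0, 0, 2, -1]]}}

```text
clock: 7.7
position: [502.4, 170.5, 298.2]
ee_rot: [0.999, -0.038, 0.0, -0.0]
contact_force: [-0.3, -0.3, 0.4]
gripper_width: -0.1
grasp_force: 0.0
```

Emit:
{"fn": "carry_out", "kwargs": {"motion": [[0, 0, 0, 0, 0, 0.5, -1], [0, 0, 0, 0, 0, 1, -1], [0, 0, 0, 0, 0, 1, -1]]}}

```text
clock: 8.07
position: [502.4, 170.5, 297.2]
ee_rot: [0.999, -0.038, -0.0, 0.0]
contact_force: [-0.3, -0.2, -0.2]
gripper_width: 0.3
grasp_force: 0.0
```

Emit:
{"fn": "carry_out", "kwargs": {"motion": [[0, 0, 0, 0, 0, 0.5, -1], [0, 0, 0, 0, 0, 1, -1], [0, 0, 0, 0, 0, 1, -1]]}}

```text
clock: 8.45
position: [502.4, 170.5, 296.2]
ee_rot: [0.999, -0.038, -0.0, 0.0]
contact_force: [0.0, 0.1, -1.2]
gripper_width: 0.1
grasp_force: 0.0
```

Emit:
{"fn": "carry_out", "kwargs": {"motion": [[0, 0, 0, 0, 0, 0.5, -1], [0, 0, 0, 0, 0, 1, -1], [0, 0, 0, 0, 0, 1, -1]]}}

```text
clock: 8.82
position: [502.4, 170.5, 295.2]
ee_rot: [0.999, -0.038, -0.0, 0.0]
contact_force: [0.0, 0.1, -0.2]
gripper_width: -0.4
grasp_force: 0.0
```

Emit:
{"fn": "carry_out", "kwargs": {"motion": [[0, 0, 0, 0, 0, 0.5, -1], [0, 0, 0, 0, 0, 1, -1], [0, 0, 0, 0, 0, 1, -1]]}}

```text
clock: 9.2
position: [502.4, 170.5, 294.1]
ee_rot: [0.999, -0.038, -0.0, 0.0]
contact_force: [0.4, -0.3, -0.6]
gripper_width: 0.3
grasp_force: 0.0
```

Emit:
{"fn": "carry_out", "kwargs": {"motion": [[0, 0, 0, 0, 0, 0.5, -1], [0, 0, 0, 0, 0, 1, -1], [0, 0, 0, 0, 0, 1, -1]]}}

```text
clock: 9.57
position: [502.4, 170.5, 293.2]
ee_rot: [0.999, -0.038, -0.0, 0.0]
contact_force: [-0.4, 0.3, 0.3]
gripper_width: 0.2
grasp_force: 0.0
```

Emit:
{"fn": "carry_out", "kwargs": {"motion": [[0, 0, 0, 0, 0, 0.5, -1], [0, 0, 0, 0, 0, 1, -1], [0, 0, 0, 0, 0, 1, -1]]}}

```text
clock: 9.95
position: [502.4, 170.5, 292.2]
ee_rot: [0.999, -0.038, -0.0, 0.0]
contact_force: [-0.5, -0.0, 0.3]
gripper_width: 0.2
grasp_force: 0.0
```

Emit:
{"fn": "carry_out", "kwargs": {"motion": [[0, 0, 0, 0, 0, 0.5, -1], [0, 0, 0, 0, 0, 1, -1], [0, 0, 0, 0, 0, 1, -1]]}}

```text
clock: 10.32
position: [502.4, 170.5, 291.1]
ee_rot: [0.999, -0.038, -0.0, 0.0]
contact_force: [-0.3, 0.2, 0.1]
gripper_width: -0.1
grasp_force: 0.0
```

Emit:
{"fn": "carry_out", "kwargs": {"motion": [[0, 0, 0, 0, 0, 0.5, -1], [0, 0, 0, 0, 0, 1, -1], [0, 0, 0, 0, 0, 1, -1]]}}

```text
clock: 10.7
position: [502.4, 170.5, 290.2]
ee_rot: [0.999, -0.038, -0.0, 0.0]
contact_force: [0.3, 0.4, -0.5]
gripper_width: -0.0
grasp_force: 0.0
```

Emit:
{"fn": "carry_out", "kwargs": {"motion": [[0, 0, 0, 0, 0, 0.5, -1], [0, 0, 0, 0, 0, 1, -1], [0, 0, 0, 0, 0, 1, -1]]}}

```text
clock: 11.08
position: [502.4, 170.5, 289.2]
ee_rot: [0.999, -0.038, -0.0, 0.0]
contact_force: [-0.1, -0.3, -0.1]
gripper_width: -0.2
grasp_force: 0.0
```

Emit:
{"fn": "carry_out", "kwargs": {"motion": [[0, 0, 0, 0, 0, 0.5, -1], [0, 0, 0, 0, 0, 1, -1], [0, 0, 0, 0, 0, 1, -1]]}}

```text
clock: 11.45
position: [502.5, 170.5, 289.0]
ee_rot: [0.999, -0.038, 0.0, -0.0]
contact_force: [-2.7, 0.6, 4.9]
gripper_width: -0.1
grasp_force: 2.7
```

Run:
```python
from h import *
i=get_image('wrist');s,r=st();print(s['position'],s['contact_force'])
np.savez('cam2.npz',**{k:i[k] for k in('mtx','position','orientation')})
cv2.imwrite('pics/w4.png',cv2.resize(i['color'][200:400,200:466],None,fx=3,fy=3,interpolation=cv2.INTER_CUBIC))
```

```text
[502.49032327 170.55575961 289.01902366] [-2.240648    0.56524418  5.41946779]
```

View pics/w4.png

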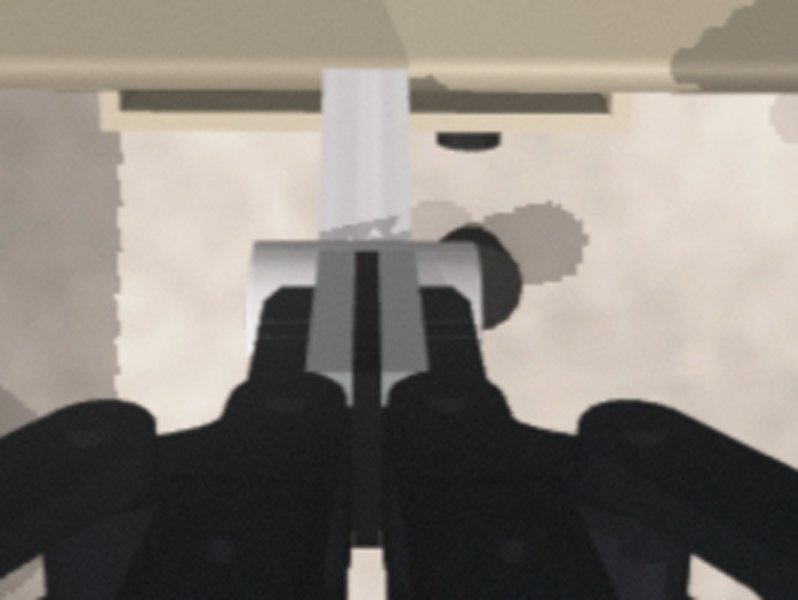

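The fingertips are on top of the roller (crop (366,250)), with about 5.9 N in total. Hold.

Emit:
{"fn": "carry_out", "kwargs": {"motion": [[0, 0, 0, 0, 0, 0, -1], [0, 0, 0, 0, 0, 0, -1], [0, 0, 0, 0, 0, 0, -1], [0, 0, 0, 0, 0, 0, -1], [0, 0, 0, 0, 0, 0, -1]]}}

```text
clock: 12.12
position: [502.5, 170.5, 289.0]
ee_rot: [0.999, -0.038, 0.0, -0.0]
contact_force: [-2.5, 0.7, 5.1]
gripper_width: -0.1
grasp_force: 2.7
```

Emit:
{"fn": "carry_out", "kwargs": {"motion": [[0, 0, 0, 0, 0, 0, -1], [0, 0, 0, 0, 0, 0, -1], [0, 0, 0, 0, 0, 0, -1], [0, 0, 0, 0, 0, 0, -1], [0, 0, 0, 0, 0, 0, -1]]}}

```text
clock: 12.75
position: [502.5, 170.6, 289.0]
ee_rot: [0.999, -0.038, 0.0, -0.0]
contact_force: [-2.3, 0.8, 5.6]
gripper_width: -0.1
grasp_force: 2.7
```

Emit:
{"fn": "carry_out", "kwargs": {"motion": [[0, 0, 0, 0, 0, -2, -1], [0, 0, 0, 0, 0, -15, -1], [0, 0, 0, 0, 0, -45, -1], [0, 0, 0, 0, 0, -80, -1], [0, 0, 0, 0, 0, -80, -1]]}}

```text
clock: 13.38
position: [503.7, 171.0, 371.9]
ee_rot: [0.999, -0.038, 0.003, -0.002]
contact_force: [-0.8, -0.4, 0.4]
gripper_width: 0.2
grasp_force: 0.0
```

Run:
```python
from h import *
i=get_image('scene');s,r=st();print(s['position'],s['contact_force'],s['clock'])
cv2.imwrite('pics/s5.png',i['color'])
```

```text
[502.84549374 170.81965763 369.72889028] [-1.04404582 -1.13584647 -1.12574638] 13.425
```

View pics/s5.png

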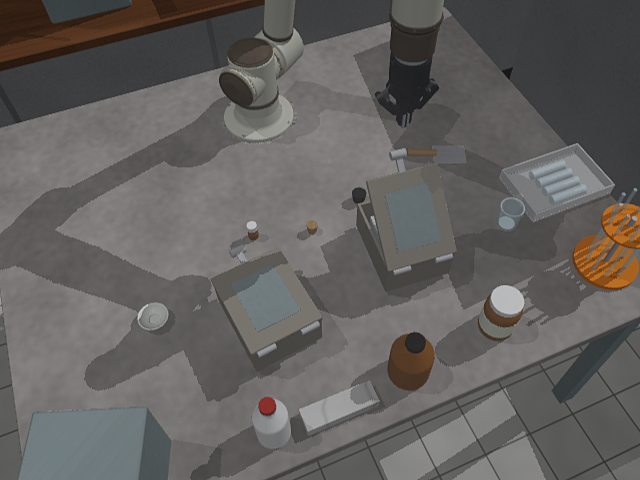

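The left lid stands half open with its pull at (400,154). The right lid is shut at (267,300), the bystanders are in place, and the hand is clear.

```bash
python3 -c "
from bench import *
print(job_done())"
```

```text
the job is handed in; nothing more can be done
None
```

The left thermostat's hinge is the sound one: its lid stayed at about 43° when let go and held still under about 6 N for over a second. I left it standing half open and handed the job in; I never touched the right lid, so it is still shut and its worn hinge is inferred rather than tested.

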